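# Press a tube into the sprung nest of a tacking fixture and hold it down

## Robot

A 7-joint arm with a two-finger parallel gripper is mounted at the origin on a cart in front of the work surface, level with it; the furniture and walls round the work are solid. World frame = base frame: x ahead of the robot, y to its left, z up, the work surface at z = 0. Lengths are in m, angles in rad, forces in N, time in s.
With the tool pointing down it reaches from about 0.4 to 0.875 m from the base axis. Payload 19.3 kg.
Tool frame: the origin (TCP) lies at the very end of the fingers, on their centre line; the grasp point (between the pads) lies bot.pinch_z behind it (bot.pinch_z is the distance from the TCP to the grasp point, in m); z points along the fingers, y is the line along which they close (so a half turn about z gives the same grasp; the last joint's range is limited). The gripper opens to 85 mm and grips with 20 to 120 N. Pads are 22 mm wide; open, the fingers measure 114 mm over their backs; the gripper's body (76 mm by 85 mm) begins 54 mm behind the grasp point. The pads swing forward as they close: fully open they stand 13 mm farther back than shut.
Start: joints at [-1.24, 0.521, -0.036, 1.599, 0.021, 1.021, -0.113], TCP at [0.244, 0.575, 0.231] pointing down, gripper open.
Joint ranges: [-2.91, 2.91], [-0.3, 2.13], [-1.5, 1.42], [0.17, 2.43], [-1.26, 4.41], [0.16, 1.93], [-2.52, 2.52]. Speed limits (rad/s): [1.89, 1.89, 2.39, 2.39, 3.01, 3.01, 3.01].

## Interface

Orientations are given as [roll, pitch, yaw] about the fixed x, y, z axes, in that order (R = Rz(yaw) Ry(pitch) Rx(roll)).
In Python, from workcell import bot, grab_frame, ticket gives the robot as it stands.
- The arm moves only by the tool arm_command, never from a script. Its argument "commands" is a list of rows, each a list of 3 entries, a list of its own where there are three numbers: the shift along the world's x, y, z in mm, then the turn about the world's z in rad, then the gripper command: -1 is fully open, 1 is shut, values between are in proportion. In form: [[[tx, ty, tz], roll, fingers], ...]. A call has 1 to 20 rows; each row shifts and turns the commanded pose from where the row before left it; what a row does not reach is not made up. A row lasts 1/10 s, in which the tool goes at most 50 mm and 8.59 degrees, less where a joint would pass 70% of its speed; a pose out of reach is approached as far as the arm can. A call with a gripper value outside its range is refused whole. The fingers move at their own pace and stop on an object; "newtons" is the grip in N (left out, the last holds). Time passes only in rows, so rows that do not move let the fingers close. It gives the time, the measured TCP pose, the force, the opening and the grip force at its end, in the units of the state.
- bot.observe(): the state, without advancing time (a new reading comes with each control period).
- grab_frame(name): name is "side" or "top"; returns a dict with "image" (400x640x3 uint8, red, green, blue), "vertical_fov" (degrees; the focal length in pixels is half the picture's height over the tangent of half this angle, whatever the lens; pixels are square), "cx", "cy" (the principal point, pixels), "R" (3x3) and "t" (3): a world point X has camera coordinates R X + t. Camera axes: x right, y down, z forward; pixel columns grow to the right and rows downward; lengths in m; the calibration is good to about 2 mm. A picture is of the moment at which its call begins. There is no depth.
- ticket.job_done(): hands the job in; it is judged then, once.
The state is a dict: "clock": time; "qpos": joint angles; "qd": joint speeds; "joint_efforts": joint torques, N m; "position": TCP position; "tool_rot": TCP orientation; "force": force on the tool from outside, world axes, zero at the start; "moment": the same for the moment, N m; "grip_width": finger opening in m; "finger_force": force on a finger pad.
Only numpy, scipy, OpenCV 4.12 (cv2) and the standard library are available. Lean on these libraries where they do the work, as an engineer would, in place of code of your own. Each camera call takes 0.05 s, during which the arm holds its last target. There are 200 camera calls.

## Task

Turn the black knob of the tacking fixture clockwise (seen from above) to its end stop, so that the spatter cover swings fully clear of the sprung ring cradle. Then stand the short upright tube in the ring cradle, press it straight down against the spring as far as the cradle goes, and finish while still holding it pressed down: do not let go. Leave the other parts on the table where they are.

Things in the scene. Friction and masses are not known exactly. Their poses are not given: they have to be found in the camera images.
- fixture: Fixed steel tacking fixture on the table: dark base plate 130 x 240 x 12 mm (its x by its y). Origin: centre of the plate's underside, z up. At its y = +55 mm stands the sprung ring cradle, at its y = -55 mm the knob post; both axes are vertical. The round 94 mm guide collar below the cradle is 26 mm above the table and fixed.
- ring_cradle (a joint): Downward travel of the sprung ring cradle in m: 0 = up at rest, 0.018 = fully down on its hard stop. Spring with preload: pushing it down takes about 8 N at the start of the travel and 15 N at the bottom, including the weight of whatever stands in it (the tube's 4 to 6 N alone do not move it). It rises again when let go.
- cradle_seat (a point): Centre of the cradle's flat round seat, on which the tube's foot stands: 50 mm above the table at rest, 32 mm fully pressed. It moves with the cradle. Round the seat stands a steel ring wall: bore 69 mm, 10 mm of straight wall, then a flared lead-in 8 mm high opening to about 77 mm at the rim, 90 mm outside; the rim is 18 mm above the seat.
- cover_knob (a joint): Angle of the knob and its cover in rad: 0 = cover lies centrally over the cradle (arm along the fixture's +y), grows clockwise seen from above, 1.3 = end stop, cover swung clear towards the fixture's +x. Stays where it is left (about 0.06 N m friction).
- knob_grip (a point): On the knob's vertical axis, at the height to grip it, 108 mm above the table. The knob is a black upright bar, 14 mm thick, 46 mm long (along the cover's arm) and 36 mm high (from 86 to 122 mm above the table). It turns together with a flat steel cover: an arm that points from the knob axis along the bar and carries a disc of 88 mm diameter centred 110 mm from the axis, its top 79 mm above the table; the hub below the knob is up to 83 mm high.
- tube: The workpiece: a plain dark steel tube standing upright, open at both ends, 63 mm outside diameter, 85 mm high, wall 6 to 9 mm, 0.4 to 0.6 kg, with a small cross hole. Origin: centre of its foot; z along its axis, up. Grasp it across the outside near the top.
- side_tube: Bystander: lying tube with a lug, 98 x 80 x 61 mm; leave alone. Origin: centre of its underside.
- forging: Bystander: forged arm, 34 x 121 x 38 mm, lying along its y; leave alone. Origin: centre of its underside.

How it is judged:
On the way, in this order (a step that is already met when the one before it is completed fails the run):
1. the knob is turned to its end stop (within 0.12 rad), cover clear of the cradle (value of joint cover_knob above 1.18 rad), for 0.2 s.
2. the tube stands in the ring cradle, its foot on the seat (horizontal distance between tube and cradle_seat below 0.006 m and z of tube in the frame of cradle_seat below 0.004 m and angle between tube's own z axis and vertical below 0.1 rad), for 0.1 s.
At the end, for the whole second after the job is handed in: The knob is at its end stop (within 0.15 rad). The tube stands upright (within 0.1 rad) in the cradle, centred within 6 mm, foot on the seat within 4 mm, at rest, and the robot, in contact with the tube with more than 4 N, keeps the cradle pressed down at least 15.5 mm of its 18 mm (all of step 2 and value of joint cover_knob above 1.15 rad and value of joint ring_cradle above 0.0155 m and z of tube in the frame of cradle_seat above -0.004 m and linear speed of tube below 0.02 m/s and (contact force between tube and the fingers above 4 N or contact force between tube and the arm above 4 N)); the arm keeps its last pose, push and grip.
It fails at once if a bystander part is moved by more than 30 mm (distance of any of side_tube, forging from where it was at the start of the episode above 0.03 m).
It also fails if it takes over 58 s, if anything falls off the work surface, if the arm or the gripper's body presses on something with over 40 N, if the wrist force passes 120 N, or if a joint passes its speed limit or range.

## Working session

There is one attempt and no reset: what is moved stays moved. The work goes in short steps, Python scripts to look and compute and a tool call to move; the robot and the scene stay as the last step left them, time stands still between calls to the robot, and variables do not carry over. Pictures are saved under pics/ and viewed, at most 10 in all, crops included, and the job is handed in when it is done.

Besides the shell and the picture viewer there is one more tool, called after "Request:" in YAML: its name, and indented under it one key for each argument. arm_command: Moves the arm, as the interface text tells. Its arguments: {"type":"object","properties":{"commands":{"type":"array"},"newtons":{"type":"number"}},"required":["commands"]}

```bash
mkdir -p pics; ls; python3 - <<'E'
from workcell import bot, grab_frame
import cv2,pickle
print(bot.pinch_z, bot.observe())
for n in("top","side"):
    f=grab_frame(n); pickle.dump(f,open(f"{n}0.pkl","wb"))
    cv2.imwrite(f"pics/{n}0.png",f["image"][:,:,::-1]); print(n,f["vertical_fov"],f["cx"],f["cy"],f["R"],f["t"])
E
```

```text
pics
0.0187 {'clock': 0.0, 'qpos': array([-1.24018742,  0.52204383, -0.03628191,  1.59999101,  0.02118388,
        1.02112688, -0.11280736]), 'qd': array([-0.00123275, -0.00013774,  0.00138399,  0.00078891,  0.00128672,
       -0.00093984,  0.00061329]), 'joint_efforts': array([ 2.63065354e-03, -9.27129507e+01,  1.98114239e+00, -3.69923794e+01,
        1.78472127e-02,  8.44855414e-03, -5.12540146e-05]), 'position': array([0.24377352, 0.5751274 , 0.23071375]), 'tool_rot': array([-3.14041173e+00,  9.43908736e-05,  2.74071829e+00]), 'force': array([-0.54744982,  0.19249458, -0.25562464]), 'moment': array([ 0.07363129,  0.02710034, -0.01244051]), 'finger_force': 0.0, 'grip_width': 0.085438407056868}
top 45.055931658118425 322.82707457200473 196.08311101558778 [[-0.00243341 -0.99997156 -0.00713858]
 [-0.98595204  0.0035914  -0.16699004]
 [ 0.16701093  0.00663194 -0.98593274]] [0.09149216 0.56936974 1.14524235]
side 56.86586683233128 317.1822035295965 203.289121586564 [[ 0.99971237  0.01711563  0.01679989]
 [ 0.02380167 -0.62210125 -0.78257493]
 [-0.00294303  0.7827497  -0.62232969]] [-0.58987972  0.11869696  0.85380879]
```

View pics/top0.png

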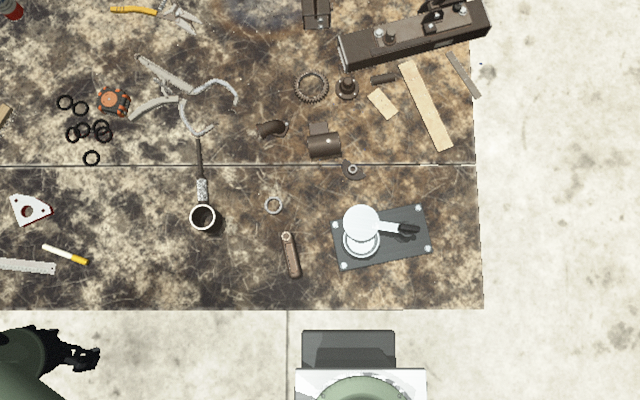

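View pics/side0.png

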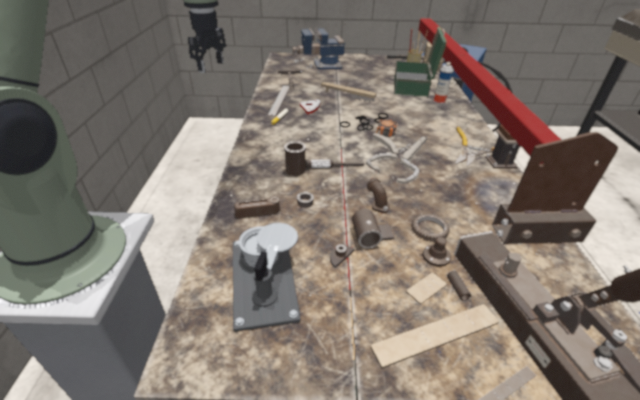

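The top view shows the tube near (202,217), fixture plate near (380,238), cover disc near (361,222), knob near (408,230) and forging at (290,253). I'll zoom in for accurate pixels.

```bash
python3 - <<'E'
import cv2,pickle,numpy as np
t=pickle.load(open("top0.pkl","rb"))["image"][:,:,::-1]; s=pickle.load(open("side0.pkl","rb"))["image"][:,:,::-1]
z=lambda im,x,y,w,h,k:cv2.resize(im[y:y+h,x:x+w],None,fx=k,fy=k,interpolation=cv2.INTER_CUBIC)
a=z(t,325,195,114,80,7)[:,:798]           # fixture top  (325,195) x7
cv2.imwrite("pics/a.png",a)
b=np.hstack([z(t,180,195,50,50,8),z(s,225,215,80,100,5)[:400,:400]]) if 0 else None
c=np.hstack([z(t,182,197,40,40,10),z(s,275,135,40,40,10)]); cv2.imwrite("pics/c.png",c)
E
```

```text
(no output)
```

View pics/a.png

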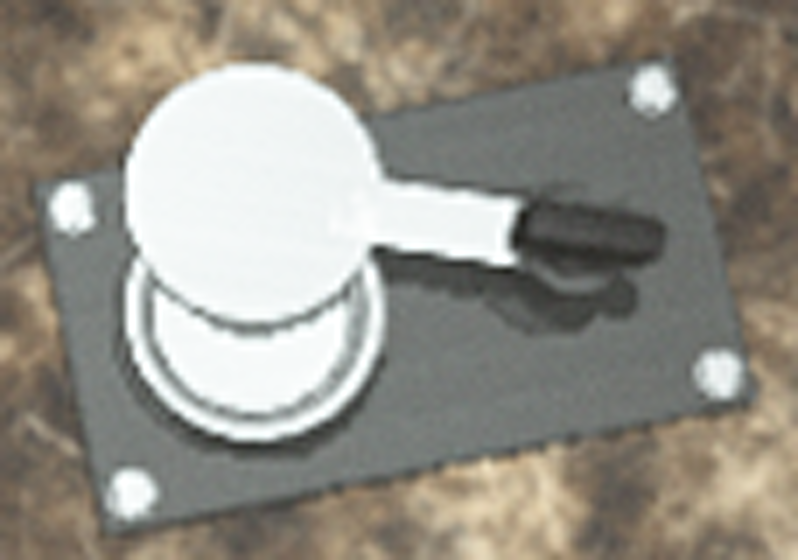

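View pics/c.png

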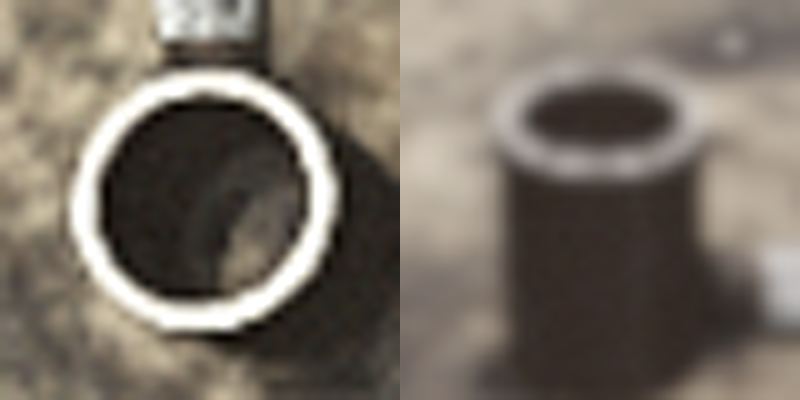

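The crops give clear features: plate corners at (38,183), (672,57), (752,402), (105,535); disc centre (254,193); ring rim centre ≈(256,312); knob top ≈(592,232). In the second picture, the tube rim centre is at (205,200) in the top half and (600,118) in the side half.

```bash
cat > h.py <<'E'
import numpy as np, pickle
def ray(f,u,v):
    F=200/np.tan(np.radians(f["vertical_fov"])/2)
    R=np.array(f["R"]);t=np.array(f["t"])
    return -R.T@t, R.T@np.array([(u-f["cx"])/F,(v-f["cy"])/F,1])
def at(f,u,v,z):
    c,d=ray(f,u,v); return c+d*(z-c[2])/d[2]
def cr(x0,y0,k,u,v): return x0+(u+.5)/k-.5, y0+(v+.5)/k-.5
E
python3 - <<'E'
from h import *
T=pickle.load(open("top0.pkl","rb"));S=pickle.load(open("side0.pkl","rb"))
np.set_printoptions(precision=4,suppress=True)
p=lambda u,v,z:at(T,*cr(325,195,7,u,v),z)
C=[p(*c,.012) for c in((38,183),(672,57),(752,402),(105,535))]
m=np.mean(C,0);e=(C[0]+C[3]-C[1]-C[2])[:2];e/=np.hypot(*e)
print("corners",np.array(C)[:,:2],"L",[np.linalg.norm(C[i]-C[i-1]) for i in range(4)],"c",m,"ydir",e,np.arctan2(e[1],e[0]))
print("cradle",m[:2]+.055*e,"knob",m[:2]-.055*e)
d=p(254,193,.079);r=p(256,312,.068)
print("disc",d,"diam",np.linalg.norm(p(125,193,.079)-p(383,193,.079)),"rim",r,"rimdiam",np.linalg.norm(p(125,312,.068)-p(385,312,.068)))
a=p(522,220,.122);b=p(664,236,.122);print("knobtop",(a+b)/2,np.linalg.norm(a-b))
k=m[:2]-.055*e;v=d[:2]-k
print("arm len",np.hypot(*v),"ang",np.arctan2(v[1],v[0]),"joint",np.arctan2(e[1],e[0])-np.arctan2(v[1],v[0]))
print("tube top",at(T,*cr(182,197,10,205,200),.085),"side",at(S,*cr(275,135,10,200,118),.085),
 "diam",np.linalg.norm(at(T,*cr(182,197,10,72,200),.085)-at(T,*cr(182,197,10,337,200),.085)))
E
```

```text
corners [[ 0.5125  0.072 ]
 [ 0.5578 -0.1584]
 [ 0.4331 -0.1824]
 [ 0.3868  0.0489]] L [np.float64(0.12785830150552518), np.float64(0.23480678872234645), np.float64(0.12695856906346348), np.float64(0.2358261761962898)] c [ 0.4726 -0.055   0.012 ] ydir [-0.1946  0.9809] 1.7666142769494146
cradle [ 0.4618 -0.001 ] knob [ 0.4833 -0.1089]
disc [ 0.501  -0.0011  0.079 ] diam 0.08793535881292971 rim [ 0.4613 -0.0019  0.068 ] rimdiam 0.08894163059100255
knobtop [ 0.4842 -0.1087  0.122 ] 0.046578889258518726
arm len 0.10929938909509597 ang 1.407660805469981 joint 0.3589534714794336
tube top [0.515  0.3777 0.085 ] side [0.5153 0.3743 0.085 ] diam 0.06331571165626483
```

Request:
arm_command:
  commands:
    - [[25, -35, 0], -0.0665, 0]
    - [[25, -35, 0], -0.0665, 0]
    - [[25, -35, 0], -0.0665, 0]
    - [[25, -35, 0], -0.0665, 0]
    - [[25, -35, 0], -0.0665, 0]
    - [[25, -35, 0], -0.0665, 0]
    - [[6.5, -34, 0], -0.0665, 0]
    - [[6.5, -34, 0], -0.0665, 0]
    - [[6.5, -34, 0], -0.0665, 0]
    - [[6.5, -34, 0], -0.0665, 0]
    - [[6.5, -34, 0], -0.0665, 0]
    - [[6.5, -34, 0], -0.0665, 0]
    - [[6.5, -34, 0], -0.0665, 0]
    - [[6.5, -34, 0], -0.0665, 0]
    - [[6.5, -34, 0], -0.0665, 0]
    - [[6.5, -34, 0], -0.0665, 0]
    - [[6.5, -34, 0], -0.0665, 0]
    - [[6.5, -34, 0], -0.0665, 0]
    - [[6.5, -34, 0], -0.0665, 0]
    - [[6.5, -34, 0], -0.0665, 0]
  newtons: 40

```text
clock: 2.1
position: [0.4848, -0.1119, 0.2312]
tool_rot: [-3.141, -0.0, 1.408]
force: [0.8, 1.1, -0.2]
grip_width: 0.0425
finger_force: 0.0
```

Request:
arm_command:
  commands:
    - [[0, 0, 0], 0, 0]
    - [[0, 0, 0], 0, 0]

```text
clock: 2.3
position: [0.4846, -0.111, 0.231]
tool_rot: [-3.141, 0.0, 1.41]
force: [-0.3, 0.6, -0.6]
grip_width: 0.0425
finger_force: 0.0
```

Request:
arm_command:
  commands:
    - [[0, 2, -20], 0, 0]
    - [[0, 0, -25], 0, 0]
    - [[0, 0, -25], 0, 0]
    - [[0, 0, -25], 0, 0]
    - [[0, 0, -20], 0, 0]
    - [[0, 0, -15], 0, 0]
    - [[0, 0, -10], 0, 0]
    - [[0, 0, 0], 0, 0]
    - [[0, 0, 0], 0, 1]
    - [[0, 0, 0], 0, 1]
    - [[0, 0, 0], 0, 1]
    - [[0, 0, 0], 0, 1]
    - [[0, 0, 0], 0, 1]
    - [[0, 0, 0], 0, 1]
  newtons: 30

```text
clock: 3.7
position: [0.4827, -0.1079, 0.0918]
tool_rot: [-3.138, -0.001, 1.411]
force: [-16.3, 3.5, 15.7]
grip_width: 0.0139
finger_force: 31.2
```

Request:
arm_command:
  commands:
    - [[-2, 0, 2], 0, 1]
    - [[0, 0, 0], 0, 1]
    - [[0, 0, 0], 0, 1]

```text
clock: 4.0
position: [0.4826, -0.108, 0.0931]
tool_rot: [-3.141, -0.0, 1.411]
force: [2.7, 1.8, -21.8]
grip_width: 0.0134
finger_force: 33.3
```

Request:
arm_command:
  commands:
    - [[0, 0, -1], -0.08, 1]
    - [[0, 0, 0], -0.08, 1]
    - [[0, 0, 0], -0.08, 1]
    - [[0, 0, 0], -0.08, 1]
    - [[0, 0, 0], -0.08, 1]
    - [[0, 0, 0], -0.08, 1]
    - [[0, 0, 0], -0.08, 1]
    - [[0, 0, 0], -0.08, 1]
    - [[0, 0, 0], -0.08, 1]
    - [[0, 0, 0], -0.08, 1]
    - [[0, 0, 0], -0.08, 1]
    - [[0, 0, 0], -0.04, 1]
    - [[0, 0, 0], 0, 1]
    - [[0, 0, 0], 0, 1]

```text
clock: 5.4
position: [0.4841, -0.109, 0.0931]
tool_rot: [3.14, -0.002, 0.491]
force: [4.5, -4.3, -7.2]
grip_width: 0.0135
finger_force: 35.5
```

```bash
python3 -c "
from workcell import bot;o=bot.observe();print(o['moment'],o['force'],o['tool_rot'],o['qpos'])"
```

```text
[-0.71261035 -0.90553001 -0.00118904] [ 4.53938447 -4.26592043 -7.24832365] [ 3.13959559e+00 -1.93337718e-03  4.90598828e-01] [-0.33730543  0.62525481  0.60621935  2.07198741 -0.60897591  0.62163362
 -0.39061035]
```

Request:
arm_command:
  commands:
    - [[0, 0, 0], -0.03, 1]
    - [[0, 0, 0], -0.03, 1]
    - [[0, 0, 0], -0.03, 1]
    - [[0, 0, 0], 0, 1]
    - [[0, 0, 0], 0, 1]

```text
clock: 5.9
position: [0.4843, -0.1089, 0.0932]
tool_rot: [3.139, -0.002, 0.403]
force: [5.7, -3.8, -5.8]
grip_width: 0.0137
finger_force: 66.3
```

```bash
python3 -c "
from workcell import bot;o=bot.observe();print(o['moment'],o['force'],o['tool_rot'])"
```

```text
[-0.69003115 -1.13515294  1.45773626] [ 5.74821837 -3.8440735  -5.82641936] [ 3.13946662e+00 -2.32018911e-03  4.02670790e-01]
```

Request:
arm_command:
  commands:
    - [[0, 0, 0], 0, 0]
    - [[0, 0, 0], 0, 0]
    - [[0, 0, 0], 0, 0]
    - [[0, 0, 0], 0, 0]
    - [[0, 0, 15], 0, 0]
    - [[0, 0, 30], 0, 0]
    - [[0, 0, 30], 0, 0]
    - [[0, 0, 30], 0, 0]
    - [[0, 0, 20], 0, -1]

```text
clock: 6.8
position: [0.483, -0.1087, 0.2191]
tool_rot: [3.141, -0.001, 0.4]
force: [-0.2, -0.2, -0.4]
grip_width: 0.0562
finger_force: 0.0
```

Request:
arm_command:
  commands:
    - [[2, 29, 0], 0.07, -1]
    - [[2, 29, 0], 0.07, -1]
    - [[2, 29, 0], 0.07, -1]
    - [[2, 29, 0], 0.07, -1]
    - [[2, 29, 0], 0.07, -1]
    - [[2, 29, 0], 0.07, -1]
    - [[2, 29, 0], 0.07, -1]
    - [[2, 29, 0], 0.07, -1]
    - [[2, 29, 0], 0.07, -1]
    - [[2, 29, 0], 0.07, -1]
    - [[2, 29, 0], 0.07, -1]
    - [[2, 29, 0], 0.07, -1]
    - [[2, 29, 0], 0.07, -1]
    - [[2, 29, 0], 0.07, -1]
    - [[1, 29, 0], 0.07, -1]
    - [[1, 29, 0], 0.07, -1]
    - [[1, 15, 0], 0.05, -1]
    - [[0, 0, 0], 0, -1]

```text
clock: 8.6
position: [0.5134, 0.3726, 0.2168]
tool_rot: [-3.141, -0.0, 1.576]
force: [-0.3, -0.6, 0.1]
grip_width: 0.0855
finger_force: 0.0
```

```bash
python3 - <<'E'
from workcell import bot, grab_frame
import cv2,pickle
f=grab_frame("top"); pickle.dump(f,open("top1.pkl","wb"))
cv2.imwrite("pics/t1.png",cv2.resize(f["image"][190:280,180:450,::-1],None,fx=2.96,fy=5,interpolation=cv2.INTER_CUBIC) if 0 else cv2.resize(f["image"][185:285,325:445,::-1],None,fx=5,fy=5,interpolation=cv2.INTER_CUBIC))
print(bot.observe()["position"],bot.observe()["tool_rot"])
E
```

```text
[0.51376564 0.37066126 0.21689861] [-3.14128671e+00  6.20877509e-04  1.57167546e+00]
```

View pics/t1.png

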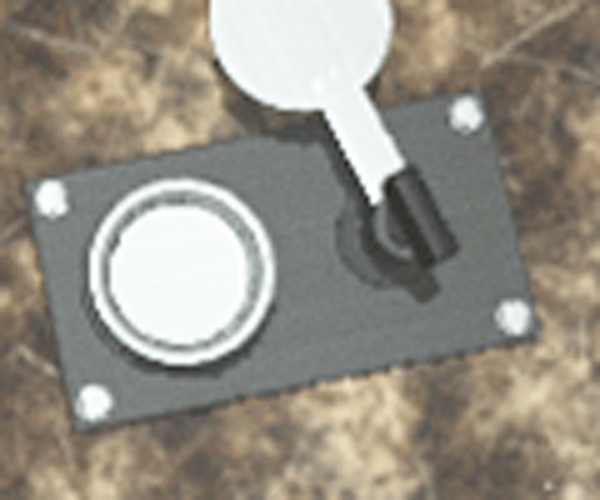

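The cover now points up-right, clear of the ring; the knob is at about its end stop. The ring's rim is centred at about (182.5,272.5) in the crop.

```bash
python3 - <<'E'
from h import *
T=pickle.load(open("top1.pkl","rb"))
p=lambda u,v,z:at(T,*cr(325,185,5,u,v),z)
print("rim",p(182.5,272.5,.068), "seat",p(180,273,.05),"arm base",p(390,188,.079))
d=p(301,17,.079);print("disc",d,"ang",1.7666-np.arctan2(d[1]+.109,d[0]-.4838),np.hypot(d[1]+.109,d[0]-.4838))
E
```

```text
rim [ 0.46142561 -0.00181444  0.068     ] seat [ 0.46260361 -0.00189649  0.05      ] arm base [ 0.50054331 -0.10059921  0.079     ]
disc [ 0.58368137 -0.06015571  0.079     ] ang 1.3117724407000808 0.11118476612327417
```

Request:
arm_command:
  commands:
    - [[1, 5, -30], 0, -1]
    - [[0, 0, -40], 0, -1]
    - [[0, 0, -40], 0, -1]
    - [[0, 0, -30], 0, -1]
    - [[0, 0, -20], 0, -1]
    - [[0, 0, -10], 0, -1]
    - [[0, 0, 0], 0, -1]
    - [[0, 0, 0], 0, -1]

```text
clock: 9.45
position: [0.5155, 0.3752, 0.0484]
tool_rot: [3.141, -0.0, 1.57]
force: [0.4, 0.0, 0.4]
grip_width: 0.0853
finger_force: 0.0
```

Knob joint is ≈1.31, arm length agrees. Grip the tube.

Request:
arm_command:
  commands:
    - [[0, 0, 0], 0, 1]
    - [[0, 0, 0], 0, 1]
    - [[0, 0, 0], 0, 1]
    - [[0, 0, 0], 0, 1]
    - [[0, 0, 0], 0, 1]
    - [[0, 0, 0], 0, 1]
  newtons: 80

```text
clock: 10.05
position: [0.5154, 0.3759, 0.0488]
tool_rot: [3.14, -0.001, 1.571]
force: [-2.1, -1.5, 12.1]
grip_width: 0.0596
finger_force: 83.1
```

Request:
arm_command:
  commands:
    - [[0, 0, 10], 0, 1]
    - [[0, 0, 20], 0, 1]
    - [[0, 0, 30], 0, 1]
    - [[0, 0, 40], 0, 1]
    - [[0, 0, 30], 0, 1]
    - [[0, 0, 0], 0, 1]
    - [[0, 0, 0], 0, 1]
    - [[0, 0, 0], 0, 1]

```text
clock: 10.85
position: [0.5141, 0.3752, 0.1762]
tool_rot: [-3.14, 0.001, 1.571]
force: [0.0, -0.0, -4.8]
grip_width: 0.0593
finger_force: 87.5
```

```bash
python3 - <<'E'
from workcell import bot, grab_frame
import cv2,pickle,numpy as np
z=lambda im,x,y,w,h,k:cv2.resize(im[y:y+h,x:x+w,::-1],None,fx=k,fy=k,interpolation=cv2.INTER_CUBIC)
f=grab_frame("top");g=grab_frame("side"); pickle.dump((f,g),open("p2.pkl","wb"))
cv2.imwrite("pics/p2.png",np.hstack([z(f["image"],150,150,100,100,4),z(g["image"],245,70,100,100,4)]))
o=bot.observe();print(o["position"],o["tool_rot"],o["force"],o["moment"],o["grip_width"])
E
```

```text
[0.51431349 0.37508982 0.17603174] [-3.14005395e+00  1.39055670e-03  1.57072307e+00] [-1.10309121  0.27498356 -4.04481284] [0.03399691 0.00803846 0.0013845 ] 0.05923397035179567
```

View pics/p2.png

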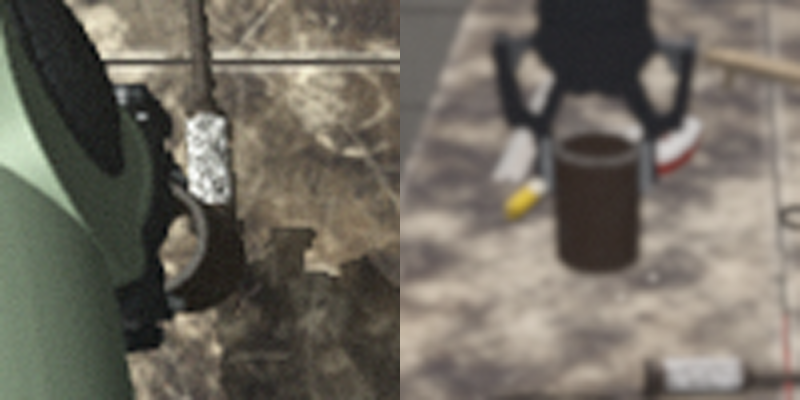

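Held upright, well centred between the pads (rim centre ≈(597,150)). Carry it to above the cradle.

Request:
arm_command:
  commands:
    - [[-3.5, -14, 0], 0, 1]
    - [[-3.5, -27, 0], 0, 1]
    - [[-3.5, -27, 0], 0, 1]
    - [[-3.5, -27, 0], 0, 1]
    - [[-3.5, -27, 0], 0, 1]
    - [[-3.5, -27, 0], 0, 1]
    - [[-3.5, -27, 0], 0, 1]
    - [[-3.5, -27, 0], 0, 1]
    - [[-3.5, -27, 0], 0, 1]
    - [[-3.5, -27, 0], 0, 1]
    - [[-3.5, -27, 0], 0, 1]
    - [[-3.5, -27, 0], 0, 1]
    - [[-3.5, -27, 0], 0, 1]
    - [[-3.5, -27, 0], 0, 1]
    - [[-3, -12, 0], 0, 1]
    - [[0, 0, 0], 0, 1]
    - [[0, 0, 0], 0, 1]
    - [[0, 0, 0], 0, 1]

```text
clock: 12.75
position: [0.463, -0.0006, 0.1771]
tool_rot: [-3.141, -0.0, 1.572]
force: [-0.7, 0.2, -4.3]
grip_width: 0.059
finger_force: 87.4
```

```bash
python3 - <<'E'
from workcell import bot, grab_frame
import cv2,pickle,numpy as np
z=lambda im,x,y,w,h,k:cv2.resize(im[y:y+h,x:x+w,::-1],None,fx=k,fy=k,interpolation=cv2.INTER_CUBIC)
g=grab_frame("side"); pickle.dump(g,open("s3.pkl","wb"))
cv2.imwrite("pics/s3.png",z(g["image"],210,170,110,110,5))
o=bot.observe();print(o["position"],o["tool_rot"],o["force"],o["grip_width"])
E
```

```text
[ 0.46296189 -0.00062006  0.17710334] [-3.14130403e+00 -7.51856903e-05  1.57213191e+00] [ 0.0885199   0.10626031 -3.76967062] 0.05914308859771129
```

View pics/s3.png

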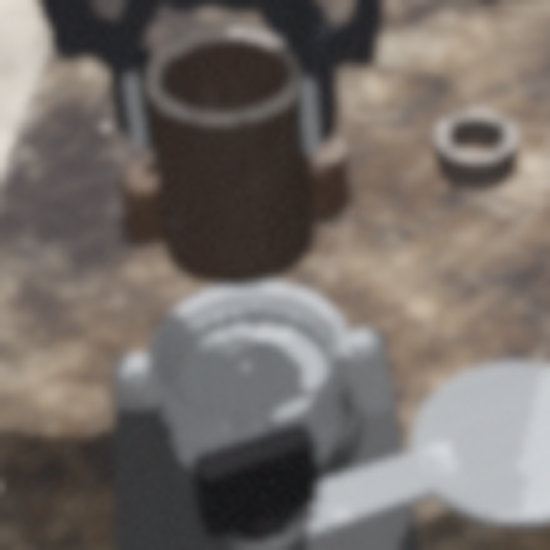

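The tube rim is centred at ≈(225,79) and hangs above the open ring, with the cover clear on the right.

```bash
python3 - <<'E'
from h import *
S=pickle.load(open("s3.pkl","rb"))
print(at(S,*cr(210,170,5,225,79),.2134))
# predicted pixels: foot bottom front point, ring back rim
F=200/np.tan(np.radians(S["vertical_fov"])/2)
def pr(X):
    c=np.array(S["R"])@X+S["t"];u=F*c[0]/c[2]+S["cx"];v=F*c[1]/c[2]+S["cy"];return ((u-210+.5)*5-.5,(v-170+.5)*5-.5)
def ext(cx,cy,z,r):
    P=np.array([pr(np.array([cx+r*np.cos(a),cy+r*np.sin(a),z])) for a in np.linspace(0,6.28,200)]);return P.min(0),P.max(0)
print("tube rim",ext(.463,-.0006,.2134,.0315),"foot",ext(.463,-.0006,.1284,.0315),"ring",ext(.462,-.0015,.068,.045))
E
```

```text
[ 0.46511644 -0.00407812  0.2134    ]
tube rim (array([138.69822304,  28.09976463]), array([302.29684746, 122.4346117 ])) foot (array([162.76279624, 191.62107407]), array([314.97439658, 290.06083139])) ring (array([143.82756498, 276.51915366]), array([351.34931467, 420.0903093 ]))
```

Request:
arm_command:
  commands:
    - [[-1, -1, -15], 0, 1]
    - [[0, 0, -15], 0, 1]
    - [[0, 0, -12], 0, 1]
    - [[0, 0, -8], 0, 1]
    - [[0, 0, -6], 0, 1]
    - [[0, 0, -5], 0, 1]
    - [[0, 0, -4], 0, 1]
    - [[0, 0, -4], 0, 1]
    - [[0, 0, 0], 0, 1]
    - [[0, 0, 0], 0, 1]

```text
clock: 13.8
position: [0.4619, -0.0026, 0.1084]
tool_rot: [3.141, 0.0, 1.571]
force: [0.2, 0.5, -3.7]
grip_width: 0.0597
finger_force: 87.4
```

Request:
arm_command:
  commands:
    - [[0, 0, -2], 0, 1]
    - [[0, 0, -2], 0, 1]
    - [[0, 0, -2], 0, 1]
    - [[0, 0, 0], 0, 1]
    - [[0, 0, 0], 0, 1]

```text
clock: 14.3
position: [0.4618, -0.0026, 0.1023]
tool_rot: [-3.141, 0.0, 1.571]
force: [-0.4, 0.4, -5.1]
grip_width: 0.0595
finger_force: 87.4
```

Request:
arm_command:
  commands:
    - [[0, 0, -2], 0, 1]
    - [[0, 0, -1], 0, 1]
    - [[0, 0, -1], 0, 1]
    - [[0, 0, -1], 0, 1]
    - [[0, 0, 0], 0, 1]
    - [[0, 0, 0], 0, 1]

```text
clock: 14.9
position: [0.462, -0.0026, 0.0974]
tool_rot: [3.141, -0.0, 1.571]
force: [-2.5, 0.1, 4.7]
grip_width: 0.0593
finger_force: 87.5
```

Request:
arm_command:
  commands:
    - [[0, 0, -2], 0, 1]
    - [[0, 0, -2], 0, 1]
    - [[0, 0, -2], 0, 1]
    - [[0, 0, -2], 0, 1]
    - [[0, 0, -2], 0, 1]
    - [[0, 0, -2], 0, 1]
    - [[0, 0, -1], 0, 1]
    - [[0, 0, -1], 0, 1]
    - [[0, 0, -1], 0, 1]
    - [[0, 0, 0], 0, 1]
    - [[0, 0, 0], 0, 1]
    - [[0, 0, 0], 0, 1]

```text
clock: 16.1
position: [0.462, -0.0026, 0.0826]
tool_rot: [3.141, -0.0, 1.571]
force: [-3.7, -0.5, 10.6]
grip_width: 0.0595
finger_force: 87.9
```

Request:
arm_command:
  commands:
    - [[0, 0, -1], 0, 1]
    - [[0, 0, 0], 0, 1]
    - [[0, 0, 0], 0, 1]

```text
clock: 16.4
position: [0.462, -0.0026, 0.0816]
tool_rot: [3.141, -0.0, 1.571]
force: [-3.8, -1.0, 10.4]
grip_width: 0.0592
finger_force: 88.0
```

Request:
arm_command:
  commands:
    - [[0, 0, -1], 0, 1]
    - [[0, 0, 0], 0, 1]
    - [[0, 0, 0], 0, 1]

```text
clock: 16.7
position: [0.4619, -0.0026, 0.0807]
tool_rot: [3.141, -0.0, 1.571]
force: [-4.5, -0.0, 13.9]
grip_width: 0.0595
finger_force: 89.2
```

Request:
arm_command:
  commands:
    - [[0, 0, -1], 0, 1]
    - [[0, 0, 0], 0, 1]
    - [[0, 0, 0], 0, 1]

```text
clock: 17.0
position: [0.462, -0.0027, 0.0803]
tool_rot: [3.141, -0.001, 1.57]
force: [-9.5, -1.3, 36.7]
grip_width: 0.0598
finger_force: 91.2
```

```bash
python3 - <<'E'
from workcell import bot, grab_frame
import cv2,pickle,numpy as np
z=lambda im,x,y,w,h,k:cv2.resize(im[y:y+h,x:x+w,::-1],None,fx=k,fy=k,interpolation=cv2.INTER_CUBIC)
g=grab_frame("side")
cv2.imwrite("pics/s4.png",z(g["image"],210,180,110,110,5))
o=bot.observe();print(o["position"],o["tool_rot"],o["force"],o["moment"],o["grip_width"])
E
```

```text
[ 0.46201414 -0.00265567  0.08030784] [ 3.14090658e+00 -7.48367149e-04  1.57031001e+00] [-9.82098552 -1.03276717 36.63503675] [-0.08872498  1.99379173 -0.01013903] 0.05945380577537621
```

View pics/s4.png

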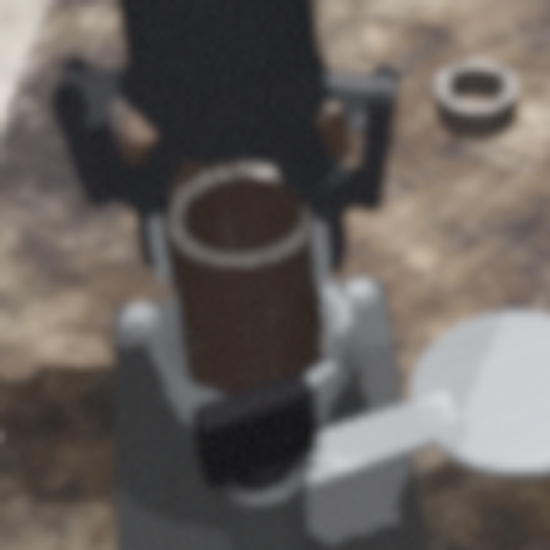

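The tube stands in the pressed-down ring, cover clear. The force jumped at the hard stop and the travel of about 18 mm agrees. I'll ease off slightly and hand in.

Request:
arm_command:
  commands:
    - [[0, 0, 0.5], 0, 1]
    - [[0, 0, 0], 0, 1]
    - [[0, 0, 0], 0, 1]
    - [[0, 0, 0], 0, 1]

```text
clock: 17.45
position: [0.462, -0.0026, 0.0805]
tool_rot: [3.141, -0.0, 1.57]
force: [-7.2, -1.2, 25.1]
grip_width: 0.0595
finger_force: 89.6
```

```bash
python3 -c "
from workcell import bot,ticket
o=bot.observe();print(o['position'],o['force'])
if o['force'][2]>9 and o['position'][2]<.0815: print(ticket.job_done())"
```

```text
[ 0.46195356 -0.00261904  0.08047456] [-7.16545963 -1.24951406 25.05481964]
the job is handed in; nothing more can be done
None
```

I handed the job in at 17.5 s with the knob at its end stop (about 1.31 rad, cover clear) and the tube still gripped in the cradle, pressed down to the hard stop; the hand-in gave no verdict.

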